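Put the spare key away, then press the valve key home in the table grill

ROBOT

A 6-joint arm with a two-finger parallel gripper is mounted at the origin on the work surface. World frame = base frame: x ahead of the robot, y to its left, z up, the work surface at z = 0. Lengths are in m, angles in rad, forces in N, time in s.
With the tool pointing down it reaches from about 0.425 to 0.95 m from the base axis. Payload 3.5 kg.
Tool frame: the origin (TCP) lies on the centre line of the jaws, within the pads' length; the fingertips stand 14 mm ahead of it and the grasp point (between the pads) lies 5 mm behind it (ctrl.finger_overhang is the distance from the TCP to the fingertips, in m); z points along the fingers, y is the line along which they close (so a half turn about z gives the same grasp; the last joint's range is limited). The gripper opens to 85 mm and grips with 20 to 120 N. Pads are 22 mm wide; open, the fingers measure 114 mm over their backs; the gripper's body (76 mm by 85 mm) begins 54 mm behind the grasp point. The pads swing forward as they close: fully open they stand 13 mm farther back than shut.
Start: joints at [-1.366, 0.286, 1.577, -0, 1.279, -0.15], TCP at [0.235, -0.633, 0.245] pointing down, gripper open.
Joint ranges: [-2.77, 2.77], [-0.9, 2.22], [0.21, 2.48], [-1.53, 4.67], [0.24, 2.81], [-2.84, 2.84]. Speed limits (rad/s): [2.79, 2.79, 3.14, 3.14, 3.14, 3.14].

INTERFACE

Orientations are given as a unit quaternion [x, y, z, w].
In Python, from plant import ctrl gives the robot as it stands.
- The arm moves only by the tool send_rows, never from a script. Its argument "moves" is text: rows parted by semicolons, each of 7 numbers parted by spaces: the turn, a rotation vector about the tool's x, y, z in units of 360 degrees (1.0 is 360 degrees), then the shift along the tool's x, y, z in units of 20 cm (1.0 is 20 cm), then the gripper's target within -1 to 1 (fully open at 1, half-way at 0, shut at -1). A call has 1 to 12 rows; each row is the pose to reach, as a shift and turn from the pose commanded when the call began, along the tool's axes at that moment, turning the shorter way round; what a row does not reach only later rows make up. A row lasts 1/8 s, in which the tool goes at most 62.5 mm and 10.7 degrees, less where a joint would pass 70% of its speed; a pose out of reach is approached as far as the arm can. A call with a number of a shift or a turn outside -1 to 1 is refused whole. A call with a gripper value outside its range is refused whole. The fingers move at their own pace and stop on an object; "newtons" is the grip in N (left out, the last holds). Time passes only in rows, so rows that repeat a pose let the fingers close. It gives the time, the measured TCP pose, the force, the opening and the grip force at its end, in the units of the state.
- ctrl.get_state(): the state, without advancing time (a new reading comes with each control period).
- ctrl.read_camera(name): name is "scene" or "top" or "wrist"; returns a dict with "image" (420x560x3 uint8, red, green, blue), "fovy" (degrees; the focal length in pixels is half the picture's height over the tangent of half this angle, whatever the lens; pixels are square), "cx", "cy" (the principal point, pixels), "extrinsics" (4x4, takes a point from camera to world coordinates). Camera axes: x right, y up, looking along -z (the intrinsics and any distortion apply to the point x, -y, -z); pixel columns grow to the right and rows downward; lengths in m; the calibration is good to about 2 mm. A picture is of the moment at which its call begins. There is no depth.
- ctrl.sign_off(): hands the job in; it is judged then, once.
The state is a dict: "time": time; "qpos": joint angles; "dq": joint speeds; "joint_efforts": joint torques, N m; "eef_pos": TCP position; "tcp_rot": TCP orientation; "contact_force": force on the tool from outside, world axes, zero at the start; "wrist_torque": the same for the moment, N m; "opening": opening from 0.0 (shut) to 1.0 (fully open); "finger_force": force on a finger pad.
Only numpy, scipy, OpenCV 4.12 (cv2) and the standard library are available. Lean on these libraries where they do the work, as an engineer would, in place of code of your own. Each camera call takes 0.05 s, during which the arm holds its last target. There are 200 camera calls.

TASK

Get the table grill ready to light: first put the yellow spare key away in the yellow dish and let go of it. Then take the red key, turn it until the cross on its foot meshes with the cross-shaped hole of the red-ringed valve socket on the grill's control box, push it fully home against the spring, and finish while still gripping it and keeping it pressed down (do not let go at the end). Leave the steel rice bowl, the steel cup and the white sauce dish where they are.

Things in the scene. Friction and masses are not known exactly. Their poses are not given: they have to be found in the camera images.
- red_key_grip (a point): middle of the red upright bar handle of the red valve key; the bar is 40 mm long (x), 14 mm thick (y; grip across this) and 44 mm tall (z, up). The point is 46 mm above the underside of the key's foot. The key stands on the wooden board, at any yaw
- yellow_key_grip (a point): middle of the yellow upright bar handle of the yellow valve key; the bar is 40 mm long (x), 14 mm thick (y; grip across this) and 44 mm tall (z, up). The point is 46 mm above the underside of the key's foot. The key stands on the wooden board, at any yaw
- red_key: the whole red key, 68 mm tall, about 110 g, loose; origin at the centre of the foot's underside, axes as its bar. From below: dark steel cross-shaped foot 20 mm tall (two crossed wings along x and y, each 32 mm long, 10 mm thick, lower edges rounded), steel flange 38 mm across and 4 mm thick, red bar
- yellow_key: the whole yellow key, 68 mm tall, about 110 g, loose; origin at the centre of the foot's underside, axes as its bar. From below: dark steel cross-shaped foot 20 mm tall (two crossed wings along x and y, each 32 mm long, 10 mm thick, lower edges rounded), steel flange 38 mm across and 4 mm thick, yellow bar
- yellow_dish_in (a point): yellow glazed flat-bottomed round dish, heavy and fixed, 112 mm across the rim, 22 mm high, wall 4 mm, inner floor 5 mm above the table and about 96 mm across; this point is the centre of the inner floor
- blue_dish_in (a point): blue glazed flat-bottomed round dish, heavy and fixed, 112 mm across the rim, 22 mm high, wall 4 mm, inner floor 5 mm above the table and about 96 mm across; this point is the centre of the inner floor. It belongs to another key and stays empty; the two dishes may have changed places
- socket (a point): centre of the top of the valve socket: aluminium block 40 mm square, top 75 mm above the table. z up; x and y lie along the arms of its cross-shaped hole, each 34.4 mm long, 12.4 mm wide (1.2 mm clearance a side): the key meshes every quarter turn. With the key fully home its flange lies on the block, its bar's middle 26 mm above this point. The block turns stiffly (0.25 N m), stands at any angle
- grill: table grill, fixed, z up, origin on the table under the socket. Grey control box (130 mm by 125 mm, 45 mm high) with a red ring, 76 mm across, round the foot of the socket, which stands 30 mm above the box. On the side away from the robot (+x) the round steel grill, 300 mm across, 68 mm high, centre 213 mm from the socket
- igniter (a joint): spring-loaded black plunger in the socket's hole, 12 mm below the top when up: 0 up, 0.008 (m) down with the key fully home. The key meets it with its flange 8 mm above the block. It pushes back with 4 N at first, about 10 N when home, and lifts the key 8 mm again if that is not held down
- rice_bowl: bystander: open steel rice bowl, 100 mm across, 45 mm high, loose; origin at the centre of its underside
- cup: bystander: open steel cup, 70 mm across, 75 mm high, loose; origin at the centre of its underside
- sauce_dish: bystander: small white sauce bowl, 72 mm across, 22 mm high, loose; origin at the centre of its underside
- board: fixed wooden board, 90 mm (x) by 180 mm (y), 10 mm thick, on which the two keys stand 100 mm apart; origin at the centre of its underside
Not all that is in view belongs to the job. Leave any blue or green look-alike of the yellow_key alone.

How it is judged:
By the outcome, as a careful person would: the job done as asked, in the order asked, and still so for the second after the job is handed in, while the arm keeps its last pose, push and grip.
It also fails if it takes over 58 s, if anything falls off the work surface, if the arm or the gripper's body presses on something with over 40 N, if the wrist force passes 120 N, or if a joint passes its speed limit or range.

## Working session

There is one attempt and no reset: what is moved stays moved. The work goes in short steps, Python scripts to look and compute and a tool call to move; the robot and the scene stay as the last step left them, time stands still between calls to the robot, and variables do not carry over. Pictures are saved under pics/ and viewed, at most 13 in all, crops included, and the job is handed in when it is done.

Besides the shell and the picture viewer there is one more tool, called as name(argument=value, ...), one argument or row to a line, values as JSON. send_rows: Moves the arm, as the interface text tells. Its arguments: {"type":"object","properties":{"moves":{"type":"string"},"newtons":{"type":"number"}},"required":["moves"]}

```bash
ls; mkdir -p pics
cat > h.py <<'E'
import numpy as np, cv2
from scipy.spatial.transform import Rotation as R
from plant import ctrl
def snap(name,fn=None):
    c=ctrl.read_camera(name)
    np.savez(f'{fn or name}.npz',**{k:c[k] for k in c})
    if fn: cv2.imwrite(f'pics/{fn}.png',c['image'][:,:,::-1])
    return c
def load(fn): return dict(np.load(f'{fn}.npz',allow_pickle=True))
def ray(c,u,v):
    f=210/np.tan(np.radians(float(c['fovy']))/2); E=np.array(c['extrinsics'])
    d=E[:3,:3]@np.array([(u-c['cx'])/f,-(v-c['cy'])/f,-1]); return E[:3,3],d
def atz(c,u,v,z):
    o,d=ray(c,u,v); return o+d*(z-o[2])/d[2]
def proj(c,p):
    f=210/np.tan(np.radians(float(c['fovy']))/2); E=np.array(c['extrinsics'])
    q=E[:3,:3].T@(np.array(p)-E[:3,3]); return float(c['cx']+f*q[0]/-q[2]),float(c['cy']-f*q[1]/-q[2])
E
python3 - <<'E'
from h import *
for n in('scene','top'):
    c=snap(n,n); print(n,{k:c[k] for k in c if k!='image'})
s=ctrl.get_state();print(s)
E
```

```text
pics
scene {'fovy': 53.52879919957853, 'cx': 272.23085624309397, 'cy': 202.2237249853444, 'extrinsics': array([[-0.52758881, -0.56769933,  0.63195531,  1.14074862],
       [ 0.84947628, -0.35811024,  0.3874882 ,  0.38399959],
       [ 0.00633287,  0.74126549,  0.67118207,  0.72403944],
       [ 0.        ,  0.        ,  0.        ,  1.        ]])}
top {'fovy': 52.90063703326697, 'cx': 277.653720911857, 'cy': 209.84410323529488, 'extrinsics': array([[ 0.01002957,  0.99030586, -0.13854136,  0.37486703],
       [-0.99993049,  0.01079156,  0.00474995,  0.0380546 ],
       [ 0.00619898,  0.13848409,  0.99034526,  0.99064849],
       [ 0.        ,  0.        ,  0.        ,  1.        ]])}
{'time': 0.1, 'qpos': array([-1.36599883e+00,  2.87114778e-01,  1.57801856e+00, -1.87317875e-05,
        1.27861759e+00, -1.50001283e-01]), 'dq': array([ 4.22263522e-04, -5.00343321e-04, -3.37670990e-03, -6.50647539e-05,
        6.37085835e-04, -2.23555908e-03]), 'joint_efforts': array([ 6.39584559e-04, -4.07292295e+01, -2.93699223e+01, -1.60989484e-04,
        3.41429077e-03, -5.67337878e-06]), 'eef_pos': array([ 0.23440321, -0.63239227,  0.24406685]), 'tcp_rot': array([ 9.84304900e-01,  1.76472940e-01, -3.85253251e-05, -1.07848782e-03]), 'contact_force': array([ 0.24633262, -0.35120521, -0.54625544]), 'wrist_torque': array([-0.00293506,  0.02913489, -0.00973995]), 'finger_force': 0.0, 'opening': 0.9985065746512488}
```

View pics/scene.png

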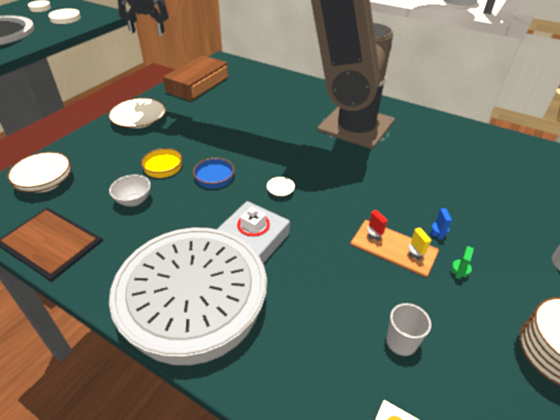

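View pics/top.png

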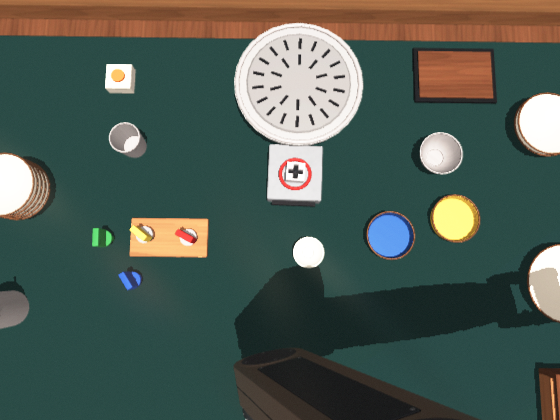

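The scene picture shows the red key at (377,222) and the yellow key at (420,241), both on the board. The top picture shows the yellow key at (141,233), the red key at (186,236), the socket at (296,172) and the yellow dish at (455,218).

Things that could be taken for the yellow key in the top picture:
- Yellow on board (141,233): this is the one I want.
- Green look-alike (102,237): leave.
- Blue look-alike (130,280): leave.
- Red key (186,236): used later.

For the dish, yellow is at (455,218) and blue at (390,235). I'll check the choice in a close crop.

Run:
```python
from h import *
c=load('top');im=c['image'][:,:,::-1]
a=cv2.resize(im[210:265,120:220],None,fx=8,fy=8,interpolation=cv2.INTER_CUBIC)[:300*2]
b=cv2.resize(im[145:205,265:330],None,fx=6,fy=6,interpolation=cv2.INTER_CUBIC)
a=cv2.resize(im[212:260,125:215],None,fx=8,fy=8,interpolation=cv2.INTER_CUBIC)  #720x384
b=cv2.resize(im[156:190,278:316],None,fx=6,fy=6,interpolation=cv2.INTER_CUBIC) #228x204
o=np.zeros((600,720,3),np.uint8);o[:384]=a;o[390:390+204,:228]=b
cv2.imwrite('pics/crop1.png',o)
print('board',[atz(c,u,v,.01).round(3) for u,v in((131,219),(208,219),(208,257),(131,257))])
for n,u,v,z in(('ydish',455,218,.022),('bdish',390,235,.022),('sock',296,172,.075),('sauce',308,252,.022),('ykey',141,233,.078),('rkey',186,236,.078),('green',102,237,.06),('blue',130,280,.06)): print(n,atz(c,u,v,z).round(4))
c2=load('scene')
for n,u,v,z in(('ydish',162,163,.022),('sock',253,214,.075),('ykey',422,238,.07),('rkey',378,219,.07)): print('sc',n,atz(c2,u,v,z).round(4))
```

```text
board [array([0.487, 0.375, 0.01 ]), array([0.489, 0.196, 0.01 ]), array([0.4  , 0.193, 0.01 ]), array([0.399, 0.37 , 0.01 ])]
ydish [ 0.4958 -0.3777  0.022 ]
bdish [ 0.4547 -0.2258  0.022 ]
sock [ 0.5882 -0.0062  0.075 ]
sauce [ 0.4138 -0.0369  0.022 ]
ykey [0.4488 0.3286 0.078 ]
rkey [0.4433 0.2312 0.078 ]
green [0.4405 0.4195 0.06  ]
blue [0.3478 0.3526 0.06  ]
sc ydish [ 0.5054 -0.3682  0.022 ]
sc sock [ 0.5863 -0.0065  0.075 ]
sc ykey [0.4507 0.3383 0.07  ]
sc rkey [0.4459 0.2369 0.07  ]
```

View pics/crop1.png

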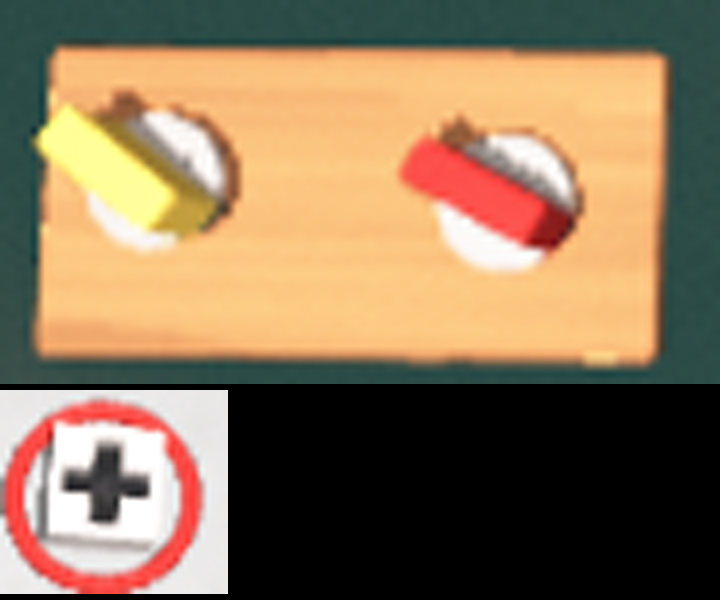

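The crop shows the yellow bar's top face with corners near (70,102), (182,190), (160,237) and (38,143), in crop pixels. The red bar's corners are (425,138), (545,195), (525,245) and (402,175). The socket cross is centred at crop (106,483). The yellow key on the board is the right choice. Both keys measure about 100 mm apart, as given.

```bash
cat >> h.py <<'E'
def mv(p,th,base=None):
    """turn/shift numbers to bring TCP to p, tool down with tool x at angle th; base=(pos,quat) commanded"""
    s=ctrl.get_state(); P,q=base or (s['eef_pos'],s['tcp_rot']); R0=R.from_quat(q)
    Rt=R.from_matrix(np.array([[np.cos(th),np.sin(th),0],[np.sin(th),-np.cos(th),0],[0,0,-1]]))
    r=(R0.inv()*Rt).as_rotvec()/(2*np.pi); d=R0.inv().apply(np.array(p)-P)/.2
    return np.r_[r,d].round(4)
E
python3 - <<'E'
from h import *
c=load('top')
for n,cs in(('y',[(70,102),(182,190),(160,237),(38,143)]),('r',[(425,138),(545,195),(525,245),(402,175)])):
    W=np.array([atz(c,125+u/8,212+v/8,.078) for u,v in cs]);m=W.mean(0)
    d=(W[1]-W[0]+W[2]-W[3])/2; w=(W[3]-W[0]+W[2]-W[1])/2
    print(n,m.round(4),np.degrees(np.arctan2(d[1],d[0]))%180,np.linalg.norm(d),np.linalg.norm(w))
o=[atz(c,278+u/6,156+v/6,.075) for u,v in((62,93),(150,96),(108,52),(104,132))]
print(np.mean(o,0).round(4)); 
for a,b in((0,1),(2,3)): d=o[b]-o[a];print(np.degrees(np.arctan2(d[1],d[0]))%90,np.linalg.norm(d))
s=ctrl.get_state();th0=.355
print(mv([.62,-.15,.25],th0)); print(mv([.449,.331,.22],np.pi/2+.6))
E
```

```text
y [0.4487 0.3328 0.078 ] 53.57044009324174 0.040916151745403834 0.013693910404902162
r [0.4443 0.235  0.078 ] 63.320596489447595 0.03747399998092785 0.012966790942543358
[ 0.5892 -0.0054  0.075 ]
88.66083900173832 0.03256555908915805
87.4375607674954 0.030312178846798207
[-3.0000e-04 -0.0000e+00 -0.0000e+00  2.6458e+00 -1.5920e+00 -2.5500e-02]
[-2.0000e-04 -3.0000e-04 -2.8900e-01  2.6796e+00 -4.1439e+00  1.3000e-01]
```

send_rows(
  moves="0 0 0.0565 1 -0.65 0 1;0 0 0.0565 1 -0.65 0 1;0 0 0.0565 1 -0.65 0 1;0 0 0.0565 1 -0.65 0 1;0 0 0.0565 1 -0.65 0 1",
)

```text
time: 0.72
eef_pos: [0.3786, -0.4386, 0.2449]
tcp_rot: [1.0, 0.002, -0.0, -0.001]
contact_force: [0.0, -1.0, -0.1]
opening: 1.0
finger_force: 0.0
```

send_rows(
  moves="0 0 0 0.7 -1 0 1;0 0 0 0.7 -1 0 1;0 0 0 0.7 -1 0 1;0 0 0 0.7 -1 0 1;0 0 0 0.7 -1 0 1",
)

```text
time: 1.35
eef_pos: [0.5181, -0.2396, 0.245]
tcp_rot: [1.0, 0.002, -0.0, -0.0]
contact_force: [-0.5, -0.3, -0.3]
opening: 1.0
finger_force: 0.0
```

send_rows(
  moves="0 0 0 0 -1 0 1;0 0 0 0 -1 0 1;0 0 0 0 -1 0 1;0 0 0 0 -1 0 1;0 0 0 0 -1 0 1",
)

```text
time: 1.98
eef_pos: [0.517, -0.0426, 0.2453]
tcp_rot: [1.0, -0.0, -0.0, 0.0]
contact_force: [-0.2, 0.2, -0.2]
opening: 1.001
finger_force: 0.0
```

send_rows(
  moves="0 0 0 0 -1 0 1;0 0 0 0 -1 0 1;0 0 0 0 -1 0 1;0 0 0 0 -1 0 1;0 0 0 0 -1 0 1",
)

```text
time: 2.6
eef_pos: [0.5177, 0.1571, 0.2451]
tcp_rot: [1.0, -0.0, -0.0, 0.001]
contact_force: [-0.6, -1.0, -0.8]
opening: 1.003
finger_force: 0.0
```

send_rows(
  moves="0 0 -0.149 -0.355 -0.865 0.22 1;0 0 -0.149 -0.355 -0.865 0.22 1;0 0 -0.149 -0.355 -0.865 0.22 1;0 0 -0.149 -0.355 -0.865 0.22 1;0 0 -0.149 -0.355 -0.865 0.22 1;0 0 -0.149 -0.355 -0.865 0.22 1;0 0 -0.149 -0.355 -0.865 0.22 1",
)

```text
time: 3.48
eef_pos: [0.4471, 0.33, 0.2014]
tcp_rot: [0.894, 0.449, 0.0, 0.0]
contact_force: [-0.5, -0.4, 1.0]
opening: 0.996
finger_force: 0.0
```

Run:
```python
from h import *
c=snap('wrist','w1');s=ctrl.get_state();print(s['time'],s['eef_pos'],s['tcp_rot'],s['qpos'])
print(proj(c,[.4487,.3328,.078]),proj(c,[.4443,.235,.078]))
```

```text
3.525 [0.4469169  0.33023604 0.2013708 ] [8.93419592e-01 4.49223124e-01 4.18226237e-05 1.27915130e-04] [ 4.53892968e-01  6.53493923e-02  1.91271496e+00 -2.77516503e-04
  1.16344160e+00  1.09300803e+00]
(277.98874444907995, 197.4029614349961) (337.29230694679836, 282.1795607969866)
```

View pics/w1.png

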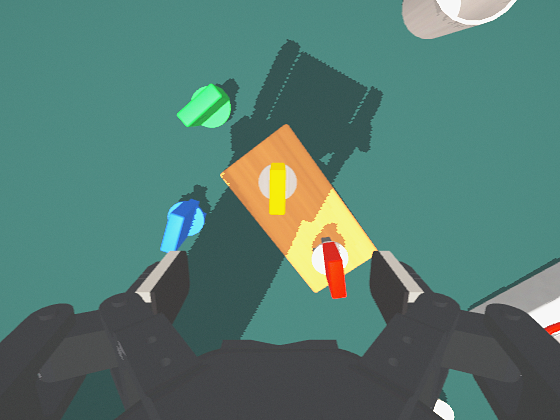

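The wrist picture shows the yellow key at (278,194) with its bar vertical, so the tool is aligned with it. The red key's top is near (335,278). The blue and green look-alikes stay clear at the left, at (180,225) and (203,105). I'll refine both keys from this view.

Run:
```python
from h import *
c=load('w1');im=c['image'].astype(int);r,g,b=im[...,0],im[...,1],im[...,2]
for n,m in(('y',(r>235)&(g>215)&(b<60)),('r',(r>225)&(g<50)&(b<50))):
    m=m.astype(np.uint8); m[:150]=0; m[:,400:]=0
    k,l,st,_=cv2.connectedComponentsWithStats(m); i=1+st[1:,4].argmax()
    p=np.argwhere(l==i)[:,::-1].astype(np.float32); box=cv2.boxPoints(cv2.minAreaRect(p))
    W=np.array([atz(c,u,v,.078) for u,v in box]); e=[W[1]-W[0],W[2]-W[1]]; e.sort(key=np.linalg.norm)
    print(n,box.round(1).tolist(),W.mean(0).round(4),[np.linalg.norm(x).round(4) for x in e],np.degrees(np.arctan2(e[1][1],e[1][0]))%180)
```

```text
y [[269.0, 170.0], [284.0, 170.0], [284.0, 214.0], [269.0, 214.0]] [0.4503 0.3371 0.078 ] [np.float64(0.0125), np.float64(0.0385)] 53.62571795416011
r [[326.6000061035156, 260.70001220703125], [341.20001220703125, 258.70001220703125], [346.20001220703125, 296.20001220703125], [331.6000061035156, 298.1000061035156]] [0.4456 0.2384 0.078 ] [np.float64(0.0133), np.float64(0.0391)] 63.39840697611601
```

send_rows(
  moves="0 0 0 0.033 -0.006 0.25 1;0 0 0 0.033 -0.006 0.5 1;0 0 0 0.033 -0.006 0.7 1;0 0 0 0.033 -0.006 0.74 1;0 0 0 0.033 -0.006 0.74 1",
  newtons=60,
)

```text
time: 4.15
eef_pos: [0.4496, 0.3374, 0.0539]
tcp_rot: [0.893, 0.451, 0.0, 0.0]
contact_force: [0.8, 0.3, 0.2]
opening: 0.998
finger_force: 0.0
```

send_rows(
  moves="0 0 0 0 0 0 -1;0 0 0 0 0 0 -1;0 0 0 0 0 0 -1;0 0 0 0 0 0 -1;0 0 0 0 0 0 -1;0 0 0 0 0 0 -1;0 0 0 0 0 0 -1;0 0 0 0 0 0 -1",
)

```text
time: 5.15
eef_pos: [0.4493, 0.3376, 0.0538]
tcp_rot: [0.892, 0.451, 0.0, -0.0]
contact_force: [-1.4, 0.5, 3.7]
opening: 0.159
finger_force: 61.1
```

send_rows(
  moves="0 0 0 0 0 -0.2 -1;0 0 0 0 0 -0.5 -1;0 0 0.149 -0.195 0.58 -0.6 -1;0 0 0.149 -0.195 0.58 -0.6 -1;0 0 0.149 -0.195 0.58 -0.6 -1;0 0 0.149 -0.195 0.58 -0.6 -1;0 0 0.149 -0.195 0.58 -0.6 -1;0 0 0.149 -0.195 0.58 -0.6 -1;0 0 0.149 -0.195 0.58 -0.6 -1",
)

```text
time: 6.28
eef_pos: [0.5189, 0.2372, 0.1726]
tcp_rot: [1.0, 0.001, -0.001, 0.0]
contact_force: [-0.1, -0.8, -1.5]
opening: 0.155
finger_force: 60.5
```

send_rows(
  moves="0 0 0 0 0.25 0 -1;0 0 0 0 0.5 0 -1;0 0 0 0 0.75 0 -1;0 0 0 0 1 0 -1",
)

```text
time: 6.78
eef_pos: [0.519, 0.0359, 0.1733]
tcp_rot: [1.0, 0.001, 0.0, 0.0]
contact_force: [0.1, -0.5, -1.4]
opening: 0.157
finger_force: 60.5
```

send_rows(
  moves="0 0 0 0 0.25 0 -1;0 0 0 0 0.5 0 -1;0 0 0 0 0.75 0 -1;0 0 0 0 1 0 -1",
)

```text
time: 7.28
eef_pos: [0.519, -0.1642, 0.1733]
tcp_rot: [1.0, 0.001, 0.0, 0.0]
contact_force: [-0.3, 0.1, -0.0]
opening: 0.152
finger_force: 60.5
```

send_rows(
  moves="0 0 0 0 0.25 0 -1;0 0 0 -0.05 0.5 0 -1;0 0 0 -0.1 0.75 0 -1;0 0 0 -0.1 0.9 0 -1;0 0 0 -0.1 1 0 -1;0 0 0 -0.1 1 0 -1",
)

```text
time: 8.02
eef_pos: [0.4991, -0.3634, 0.1731]
tcp_rot: [1.0, -0.0, -0.0, -0.0]
contact_force: [0.3, 1.0, -1.0]
opening: 0.153
finger_force: 60.4
```

Run:
```python
from h import *
c=snap('wrist','w2');s=ctrl.get_state();print(s['time'],s['eef_pos'],s['tcp_rot'],s['opening'],s['finger_force'],s['qpos'])
print(proj(c,[.5,-.373,.022]))
```

```text
8.075 [ 0.49918455 -0.36226739  0.17297249] [ 9.99999823e-01  1.04895074e-04 -2.17939557e-04 -5.44458948e-04] 0.1593618387295604 60.42995095252991 [-7.92283554e-01  2.27876417e-01  1.78505613e+00  5.02287997e-04
  1.12974155e+00  7.78088314e-01]
(289.74282385214417, 192.32394173993666)
```

View pics/w2.png

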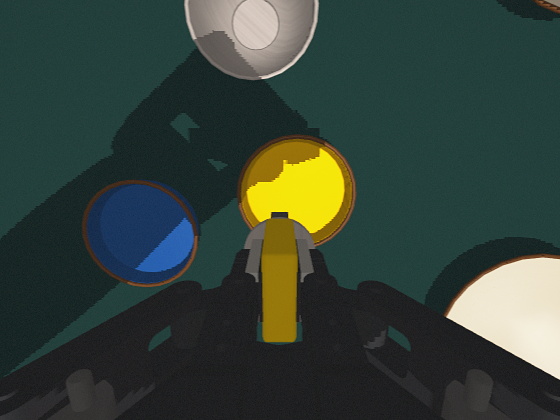

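The wrist picture shows the key held upright, its bar at (280,280). The yellow dish rim is centred at (297,191), which puts the dish near y = -0.379. The blue dish is left of it at (140,232).

send_rows(
  moves="0 0 0 0.005 0.083 0.1 -1;0 0 0 0.005 0.083 0.3 -1;0 0 0 0.005 0.083 0.5 -1;0 0 0 0.005 0.083 0.58 -1;0 0 0 0.005 0.083 0.6 -1;0 0 0 0.005 0.083 0.617 -1;0 0 0 0.005 0.083 0.617 -1",
)

```text
time: 8.95
eef_pos: [0.5009, -0.3799, 0.0514]
tcp_rot: [1.0, -0.0, 0.001, 0.001]
contact_force: [-0.0, -0.7, -1.3]
opening: 0.155
finger_force: 60.5
```

send_rows(
  moves="0 0 0 0 0 0 0.2;0 0 0 0 0 0 0.2;0 0 0 0 0 0 0.2;0 0 0 0 0 0 0.2;0 0 0 0 0 -0.1 0.2;0 0 0 0 0 -0.35 0.2;0 0 0 0 0 -0.6 0.2;0 0 0 0 0 -0.6 0.2;0 0 0 0 0 -0.6 0.2",
)

```text
time: 10.07
eef_pos: [0.5002, -0.3793, 0.1708]
tcp_rot: [1.0, -0.0, 0.0, 0.0]
contact_force: [-0.1, 0.2, -0.0]
opening: 0.599
finger_force: 0.0
```

Run:
```python
from h import *
c=snap('wrist','w3');s=ctrl.get_state();print(s['time'],s['eef_pos'],s['opening'])
```

```text
10.125 [ 0.49967225 -0.37879307  0.16936882] 0.5997992573851052
```

View pics/w3.png

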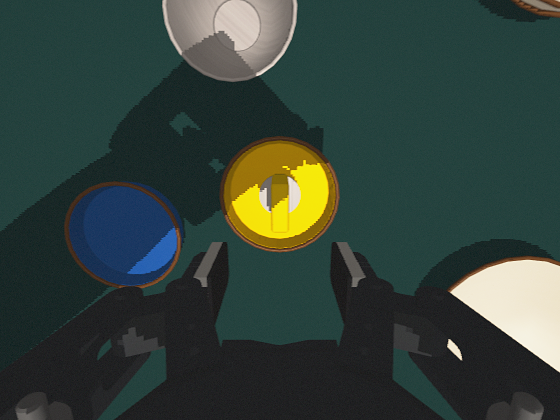

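The wrist picture shows the yellow key standing upright and free in the yellow dish at (280,195). Next is the red key, with a look at the socket on the way.

send_rows(
  moves="0 0 0 0 -0.25 -0.1 1;0 0 0 0.05 -0.5 -0.1 1;0 0 0 0.1 -0.75 -0.1 1;0 0 0 0.1 -1 -0.1 1",
)

```text
time: 10.62
eef_pos: [0.5195, -0.1773, 0.1881]
tcp_rot: [1.0, -0.0, -0.001, -0.001]
contact_force: [-0.1, -0.0, -0.4]
opening: 1.0
finger_force: 0.0
```

send_rows(
  moves="0 0 0 0 -0.25 0 1;0 0 0 0 -0.5 0 1;0 0 0 0 -0.75 0 1;0 0 0 0 -0.87 0 1;0 0 0 0 -0.87 0 1;0 0 0 0 -0.87 0 1",
)

```text
time: 11.38
eef_pos: [0.5197, -0.0057, 0.1889]
tcp_rot: [1.0, -0.0, -0.001, -0.0]
contact_force: [0.8, -0.5, 0.1]
opening: 1.002
finger_force: 0.0
```

Run:
```python
from h import *
c=snap('wrist','w4');s=ctrl.get_state();print(s['time'],s['eef_pos'],s['tcp_rot'])
u,v=map(round,proj(c,[.588,-.006,.075]));print(u,v)
u0=max(0,u-80);v0=max(0,v-60);print(u0,v0)
cv2.imwrite('pics/sock.png',cv2.resize(c['image'][v0:v0+120,u0:u0+160,::-1],None,fx=5,fy=5,interpolation=cv2.INTER_CUBIC))
```

```text
11.425 [ 0.51994419 -0.00611364  0.18918108] [ 9.99999581e-01 -5.63220483e-04 -7.21275964e-04  7.82418557e-06]
280 118
200 58
```

View pics/sock.png

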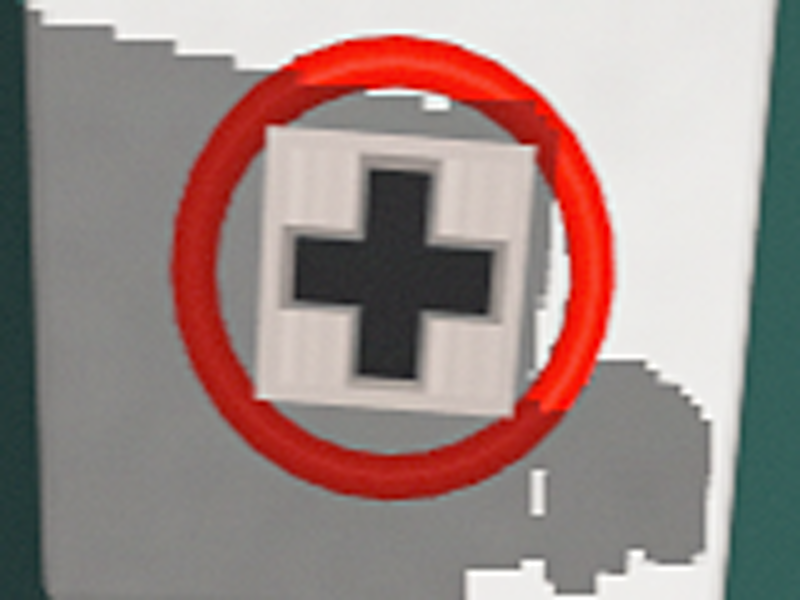

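The crop shows the socket block's top face with corners (268,127), (538,146), (516,416) and (255,398). The cross is centred near (394,272) and turned a few degrees.

Run:
```python
from h import *
c=load('w4')
W=np.array([atz(c,199.6+u/5,57.6+v/5,.075) for u,v in((268,127),(538,146),(516,416),(255,398))])
print(W.mean(0)); 
for i in range(4):
    d=W[(i+1)%4]-W[i];print(np.linalg.norm(d),np.degrees(np.arctan2(d[1],d[0]))%90)
X=np.array([atz(c,199.6+u/5,57.6+v/5,.075) for u,v in((400,157),(389,390),(281,267),(509,281))])
print((X[0]+X[1])/2,(X[2]+X[3])/2)
for a,b in((0,1),(2,3)): d=X[b]-X[a];print(np.linalg.norm(d),np.degrees(np.arctan2(d[1],d[0]))%90)
```

```text
[ 0.59204957 -0.00486816  0.075     ]
0.04028396900027973 86.2503466814377
0.039642841138721706 86.49214308987632
0.04078064242263585 86.15314433991443
0.03957467397628848 85.77355998502067
[ 0.59191371 -0.00488895  0.075     ] [ 0.59217868 -0.00500224  0.075     ]
0.03409609274195768 87.17774002434746
0.034798982874656735 86.65380283159953
```

send_rows(
  moves="0 0 0 0 -0.25 0 1;0 0 0 0 -0.5 0 1;0 0 0 0 -0.75 0 1;0 0 0 0 -1 0 1",
)

```text
time: 11.92
eef_pos: [0.5207, 0.1949, 0.1898]
tcp_rot: [1.0, -0.001, 0.0, 0.0]
contact_force: [0.2, -0.5, 0.5]
opening: 1.001
finger_force: 0.0
```

send_rows(
  moves="0 0 -0.176 -0.374 -0.218 0 1;0 0 -0.176 -0.374 -0.218 0 1;0 0 -0.176 -0.374 -0.218 0 1;0 0 -0.176 -0.374 -0.218 0 1;0 0 -0.176 -0.374 -0.218 0 1;0 0 -0.176 -0.374 -0.218 0 1;0 0 -0.176 -0.374 -0.218 0 1;0 0 -0.176 -0.374 -0.218 0 1",
)

```text
time: 12.92
eef_pos: [0.4458, 0.2377, 0.1898]
tcp_rot: [0.852, 0.524, -0.0, -0.0]
contact_force: [0.3, -0.2, 0.3]
opening: 1.002
finger_force: 0.0
```

Run:
```python
from h import *
c=snap('wrist','w5');s=ctrl.get_state();print(s['time'],s['eef_pos'],s['tcp_rot'],s['qpos'])
im=c['image'].astype(int);r,g,b=im[...,0],im[...,1],im[...,2]
m=((r>150)&(g<60)&(b<60)).astype(np.uint8);k,l,st,_=cv2.connectedComponentsWithStats(m);print(st[1:][st[1:,4]>80])
u,v=map(round,proj(c,[.4453,.2375,.078]));print(u,v)
cv2.imwrite('pics/rk.png',cv2.resize(c['image'][v-50:v+50,u-60:u+60,::-1],None,fx=6,fy=6,interpolation=cv2.INTER_CUBIC))
```

```text
12.975 [0.44572225 0.23781015 0.18981501] [ 8.51785220e-01  5.23891142e-01 -1.04278383e-04  6.56695134e-07] [ 2.89066536e-01 -3.72088937e-02  2.03897291e+00 -6.09226017e-05
  1.14002972e+00  7.57062728e-01]
[[271 173  16  55 850]
 [503 302  41  27 285]]
278 205
```

View pics/rk.png

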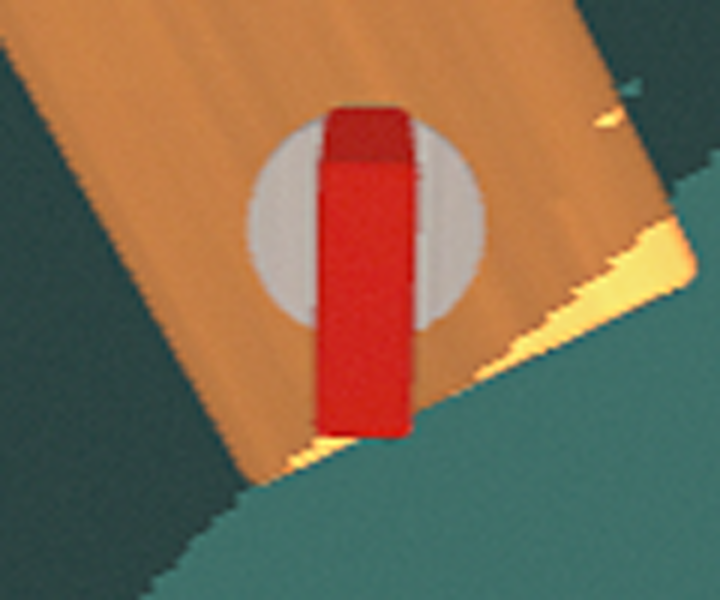

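The crop shows the red bar's top face centred at crop (365,298), within 1 px of the prediction, and upright. It is aligned, so I'm going down.

send_rows(
  moves="0 0 0 0 0.003 0.2 1;0 0 0 0 0.003 0.45 1;0 0 0 0 0.003 0.63 1;0 0 0 0 0.003 0.68 1;0 0 0 0 0.003 0.68 1",
  newtons=90,
)

```text
time: 13.6
eef_pos: [0.4462, 0.238, 0.0541]
tcp_rot: [0.851, 0.525, -0.0, -0.0]
contact_force: [0.8, -0.4, 0.1]
opening: 1.0
finger_force: 0.0
```

send_rows(
  moves="0 0 0 0 0 0 -1;0 0 0 0 0 0 -1;0 0 0 0 0 0 -1;0 0 0 0 0 0 -1;0 0 0 0 0 0 -1;0 0 0 0 0 0 -1;0 0 0 0 0 0 -1;0 0 0 0 0 0 -1",
)

```text
time: 14.6
eef_pos: [0.4464, 0.2381, 0.0545]
tcp_rot: [0.851, 0.525, 0.0, 0.0]
contact_force: [-0.6, 0.1, 5.8]
opening: 0.152
finger_force: 87.9
```

send_rows(
  moves="0 0 0 0 0 -0.2 -1;0 0 0 0 0 -0.45 -1;0 0 0 0 0 -0.68 -1;0 0 0 0 0 -0.68 -1;0 0 0 0 0 -0.68 -1",
)

```text
time: 15.22
eef_pos: [0.445, 0.2377, 0.1883]
tcp_rot: [0.851, 0.525, -0.001, -0.0]
contact_force: [-0.2, 0.2, -2.1]
opening: 0.155
finger_force: 87.7
```

Run:
```python
from h import *
c=snap('wrist','w6');s=ctrl.get_state();print(s['time'],s['eef_pos'],s['tcp_rot'],s['contact_force'])
for P in([.5904,-.0049],[.5920,-.0049]):
  for a in(86.3,): print(mv([*P,.19],np.radians(a)))
im=c['image'];cv2.imwrite('pics/held.png',cv2.resize(im[160:400,180:380,::-1],None,fx=2.5,fy=2.5,interpolation=cv2.INTER_CUBIC))
p=s['eef_pos']
for dz in(0.027,-.017): print(proj(c,[p[0],p[1],p[2]+dz]))
```

```text
15.275 [0.44460984 0.23757936 0.18751555] [ 8.51060708e-01  5.25062940e-01 -2.06231067e-03 -5.71878473e-04] [-0.79129465  0.60790286 -0.79888086]
[-6.0000e-04  4.0000e-04 -6.3800e-02 -7.5660e-01  1.1953e+00 -1.4000e-02]
[-6.0000e-04  4.0000e-04 -6.3800e-02 -7.5300e-01  1.2025e+00 -1.4000e-02]
(276.6498288049392, 304.9486262001444)
(277.4248837703669, 254.90066948757408)
```

View pics/held.png

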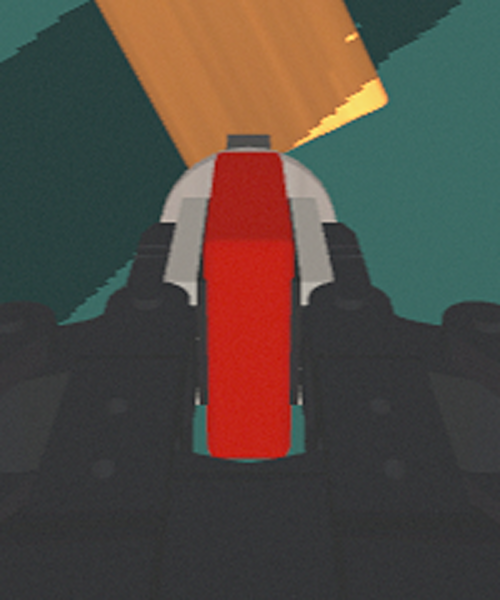

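The crop shows the red key gripped square. The bar's far top edge is at crop v≈240, its far bottom edge at v≈153, and its centre column at u≈249. I'll compute the offset between key and TCP in this camera and correct the socket position by the same bias.

Run:
```python
from h import *
from scipy.optimize import least_squares
c=load('w6');p=np.array([.44461,.23758,.18752]);Rm=R.from_quat([.85106,.52506,-.00206,-.00057]).as_matrix()
# tool-frame pts of bar far face (x=+.02): top z=-.0235, bottom z=+.0205
T=np.array([[.02,-.007,-.0235],[.02,.007,-.0235],[.02,-.007,.0205],[.02,.007,.0205]])
obs=np.array([(203,240),(295,240),(217,153),(281,153)])/2.5+[180,160]
f=lambda d:np.array([proj(c,p+Rm@(t+[d[0],d[1],0])) for t in T])
print(f([0,0]).round(1).tolist(),obs.tolist())
s=least_squares(lambda d:(f(d)-obs).ravel(),[0,0]);print(s.x,s.fun.round(1))
```

```text
[[258.3, 253.0], [295.4, 253.0], [263.8, 216.5], [290.9, 216.5]] [[261.2, 256.0], [298.0, 256.0], [266.8, 221.2], [292.4, 221.2]]
[-0.00170901  0.00108734] [ 0.1  1.2  0.2  1.2 -0.9 -1.5  0.5 -1.5]
```

send_rows(
  moves="0 0 0 -0.1 0.25 0 -1;0 0 0 -0.2 0.5 0 -1;0 0 0 -0.3 0.75 0 -1;0 0 0 -0.4 1 0 -1;0 0 0 -0.4 1 0 -1;0 0 0 -0.4 1 0 -1",
)

```text
time: 16.02
eef_pos: [0.5874, 0.0769, 0.1874]
tcp_rot: [0.851, 0.525, -0.002, -0.002]
contact_force: [0.3, 0.3, -1.1]
opening: 0.149
finger_force: 88.0
```

Run:
```python
from h import *
s=ctrl.get_state();print(s['time'],s['eef_pos'],s['tcp_rot']); print(mv([.592,-.004,.140],np.radians(86.4)))
```

```text
16.025 [0.58744906 0.07691136 0.18735684] [ 0.85120123  0.52483366 -0.00192885 -0.0015415 ]
[-8.000e-04  1.000e-04 -6.410e-02 -3.509e-01  2.031e-01  2.364e-01]
```

send_rows(
  moves="0 0 -0.02 -0.12 0.07 0 -1;0 0 -0.045 -0.25 0.15 0.1 -1;0 0 -0.064 -0.35 0.203 0.2 -1;0 0 -0.064 -0.35 0.203 0.236 -1;0 0 -0.064 -0.35 0.203 0.236 -1;0 0 -0.064 -0.35 0.203 0.236 -1",
)

```text
time: 16.77
eef_pos: [0.594, -0.0028, 0.1435]
tcp_rot: [0.729, 0.685, 0.0, 0.0]
contact_force: [-1.0, -0.0, -1.2]
opening: 0.151
finger_force: 88.0
```

Run:
```python
from h import *
c=snap('wrist','w7');s=ctrl.get_state();print(s['time'],s['eef_pos'],s['tcp_rot'])
cv2.imwrite('pics/fit.png',cv2.resize(c['image'][120:270,180:380,::-1],None,fx=4,fy=4,interpolation=cv2.INTER_CUBIC))
```

```text
16.825 [ 0.59418608 -0.00293058  0.14371082] [7.28718001e-01 6.84813427e-01 5.51868664e-04 5.83244240e-04]
```

View pics/fit.png

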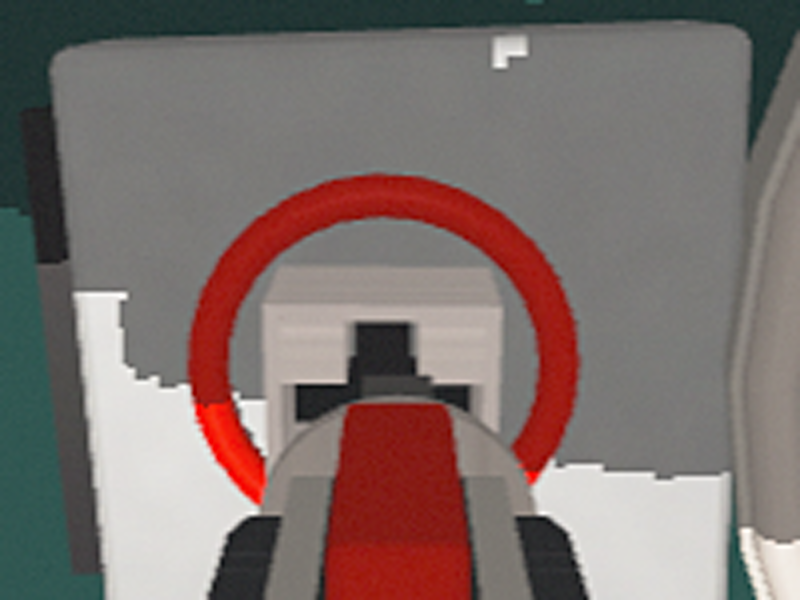

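The picture shows the block's far edge running level from (264,304) to (502,304), so the rotation is matched. The hole's front arm is centred at u≈381, while the foot is at u≈397, so the key needs a shift to the left.

Run:
```python
from h import *
from scipy.optimize import least_squares
c=load('w7');s=ctrl.get_state();p=s['eef_pos'];Rm=R.from_quat(s['tcp_rot']).as_matrix()
k=lambda o:np.array(o)/4+[179.6,119.6]
T=np.array([[.02,-.007,-.0235],[.02,.007,-.0235],[.02,-.007,.0205],[.02,.007,.0205]])
obs=k([(328,543),(468,543),(343,404),(447,404)])
f=lambda d:np.array([proj(c,p+Rm@(t+[d[0],d[1],0])) for t in T])
q=least_squares(lambda d:(f(d)-obs).ravel(),[0,0]);print('key',q.x,q.fun.round(1))
def tl(u,v): return Rm.T@(atz(c,*k((u,v)),.075)-p)
L,Rr=tl(264,304),tl(502,304);print('edge',L.round(4),Rr.round(4),'mid y',(L[1]+Rr[1])/2,'x',(L[0]+Rr[0])/2-.02, 'ang',np.degrees(np.arctan2(*(Rr-L)[:2])),np.linalg.norm(Rr-L))
a,b=tl(348,324),tl(413,324);print('arm',a.round(4),b.round(4),(a[1]+b[1])/2)
z=.0445-.003 # foot end, near its lower edge
o=np.array([proj(c,p+Rm@[.016+q.x[0],y+q.x[1],.0245]) for y in(-.005,.005)]);print('foot top pred crop',((o-[179.6,119.6])*4).round())
print(s['eef_pos'],s['tcp_rot'])
```

```text
key [-0.00137866  0.00050806] [-1.5  1.3  0.8  1.3 -0.1 -1.7  1.1 -1.7]
edge [ 0.0187 -0.0217  0.0687] [0.0187 0.018  0.0687] mid y -0.0018429162498550273 x -0.001335724519649778 ang 0.015021734989697081 0.039655706932806324
arm [ 0.0152 -0.0077  0.0687] [0.0152 0.0032 0.0687] -0.002273311053695922
foot top pred crop [[359. 416.]
 [435. 416.]]
[ 0.59418608 -0.00293058  0.14371082] [7.28718001e-01 6.84813427e-01 5.51868664e-04 5.83244240e-04]
```

send_rows(
  moves="0 0 0 0 -0.0125 0.03 -1;0 0 0 0 -0.0125 0.08 -1;0 0 0 0 -0.0125 0.11 -1;0 0 0 0 -0.0125 0.12 -1;0 0 0 0 -0.0125 0.13 -1;0 0 0 0 -0.0125 0.135 -1;0 0 0 0 -0.0125 0.135 -1",
  newtons=110,
)

```text
time: 17.7
eef_pos: [0.5914, -0.0038, 0.1158]
tcp_rot: [0.729, 0.684, 0.0, 0.0]
contact_force: [0.6, 0.5, -2.0]
opening: 0.153
finger_force: 107.9
```

send_rows(
  moves="0 0 0 0 0 0.01 -1;0 0 0 0 0 0.02 -1;0 0 0 0 0 0.03 -1;0 0 0 0 0 0.045 -1;0 0 0 0 0 0.06 -1;0 0 0 0 0 0.06 -1",
)

```text
time: 18.45
eef_pos: [0.5915, -0.0038, 0.1044]
tcp_rot: [0.729, 0.684, 0.0, 0.0]
contact_force: [-1.5, 1.0, 5.6]
opening: 0.15
finger_force: 109.2
```

send_rows(
  moves="0 0 0 0 0 0.01 -1;0 0 0 0 0 0.02 -1;0 0 0 0 0 0.025 -1;0 0 0 0 0 0.025 -1;0 0 0 0 0 0.025 -1",
)

```text
time: 19.08
eef_pos: [0.5915, -0.0038, 0.1002]
tcp_rot: [0.729, 0.685, -0.0, 0.0]
contact_force: [-4.5, 1.4, 7.9]
opening: 0.152
finger_force: 109.7
```

send_rows(
  moves="0 0 0 0 0 0.005 -1;0 0 0 0 0 0.01 -1;0 0 0 0 0 0.01 -1;0 0 0 0 0 0.01 -1",
)

```text
time: 19.58
eef_pos: [0.5916, -0.0038, 0.0995]
tcp_rot: [0.729, 0.685, -0.0, -0.0]
contact_force: [-6.2, 2.8, 14.0]
opening: 0.148
finger_force: 110.5
```

send_rows(
  moves="0 0 0 0 0 0.004 -1;0 0 0 0 0 0.008 -1;0 0 0 0 0 0.008 -1;0 0 0 0 0 0.008 -1",
)

```text
time: 20.08
eef_pos: [0.5917, -0.0038, 0.0995]
tcp_rot: [0.729, 0.685, -0.0, -0.0]
contact_force: [-9.6, 0.7, 19.7]
opening: 0.151
finger_force: 111.4
```

Run:
```python
from h import *
c=snap('wrist','w8');s=ctrl.get_state();print(s['time'],s['eef_pos'],s['contact_force'],s['finger_force'])
a=cv2.resize(c['image'][140:290,200:360,::-1],None,fx=2.5,fy=2.5,interpolation=cv2.INTER_CUBIC)
d=snap('scene');b=cv2.resize(d['image'][150:270,200:360,::-1],None,fx=2.5,fy=2.5,interpolation=cv2.INTER_CUBIC)
o=np.zeros((375,800,3),np.uint8);o[:,:400]=a;o[:300,400:]=b;cv2.imwrite('pics/end.png',o)
```

```text
20.125 [ 0.59167452 -0.00378353  0.09950546] [-9.49467976  2.27264348 20.20287256] 111.43863558769226
```

View pics/end.png

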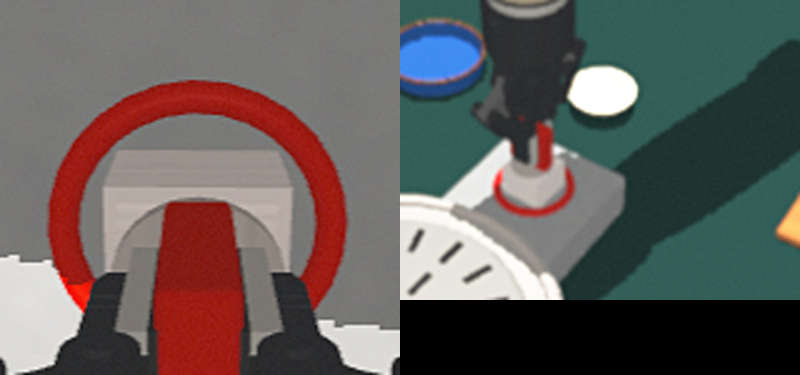

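The picture shows the flange flush on the socket block, at (200,220) in the left crop. The TCP has stopped at 0.0995 m, the computed home height, and the push is 20 N, which is more than the spring alone gives.

```bash
python3 -c "
from plant import ctrl
print(ctrl.sign_off())"
```

```text
the job is handed in; nothing more can be done
None
```

I handed the job in at about 20 s: the yellow key stands released in the yellow dish, and the red key is meshed in the red-ringed socket, still gripped and pressed home at about 20 N; I never reached for the bowl, cup or sauce dish, but took no final picture of all three.

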